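# Make up a filling kit and a polishing kit

## Task

Make up two treatment trays from the stock near the robot. On the blue tray stand the amber bottle upright on the round pad and the black bur block upright on the rectangular pad; on the green tray set the white block of pink polishing cups upright on the rectangular pad, and fill the clear tube to its red mark by laying the teal pot flat in the bottom and then the violet pot flat on top of it. Centre the things on their pads with the blocks lengthwise along them, and leave the orange pot and the glass dish of burs between the trays where they are.

Things in the scene. Friction and masses are not known exactly. Their poses are not given: they have to be found in the camera images.
- bur_block_c (a point): Black bur block with eight gold-shanked metal burs standing in its top: 60 mm long (its x), 28 mm wide (its y), 24 mm high; the burs rise 18 mm further, within 23 mm of the centre along x and 8 mm along y. 50 to 100 g. This point: centre of the black block, 12 mm above its underside.
- polisher_block_c (a point): White block with eight pink rubber polishing cups standing in its top: 60 mm long (its x), 28 mm wide (its y), 24 mm high; the cups rise 19 mm further, within 25 mm of the centre along x and 10 mm along y. 50 to 100 g. This point: centre of the white block, 12 mm above its underside.
- bottle_c (a point): Small upright amber bottle with paper label and black screw cap: body 28 mm diameter up to 36 mm, cap 20 mm diameter from 41 to 60 mm (its top). 28 to 56 g. This point: on its axis, 30 mm above its underside; z along the axis.
- pot_teal_c (a point): Dark teal closed paste pot (coarse), a plain disc 36 mm in diameter and 20 mm high, 30 g. This point: its centre, 10 mm above its underside; z along the axis.
- pot_violet_c (a point): Violet closed paste pot (fine), a plain disc 36 mm in diameter and 16 mm high, 30 g. This point: its centre, 8 mm above its underside; z along the axis.
- pot_orange_c (a point): Orange closed paste pot, a plain disc 36 mm in diameter and 28 mm high, not wanted in any kit. This point: its centre, 14 mm above its underside.
- dish_c (a point): Low loose glass dish of used burs, 64 mm in diameter and 16 mm high, between the trays; not part of the job. This point: its centre, 8 mm above its underside.
- tray_blue: Fixed steel tray, 130 (its x) by 210 mm (its y), floor 3 mm thick, blue walls 10 mm high. Flat on its floor a round blue bottle pad, 44 mm across, at tray x 0, y +52 mm. Rectangular block pad, 72 (x) by 40 mm (y), at tray x 0, y -52 mm. Origin: centre of underside, z up.
- tray_green: Fixed steel tray, 130 (its x) by 210 mm (its y), floor 3 mm thick, green walls 10 mm high. Fixed clear tube, axis at tray x 0, y +52 mm: inside 43 mm wide, flaring over the top 6 mm to 50 mm (58 outside); inner floor 4 mm, rim 41 mm above worktop; red ring round the mouth (37 to 41 mm) is the fill mark. Rectangular block pad, 72 (x) by 40 mm (y), at tray x 0, y -52 mm. Origin: centre of underside, z up.
Not all that is in view belongs to the job. What is shaped like the tray_blue but brown is not meant.

How it is judged:
At the end, for the whole second after the job is handed in: Bottle and blocks upright on the floor at their pads (12 mm each way, tilt 0.12 rad; blocks along the pad within 0.26 rad). In the tube the teal pot flat on the floor, the violet flat on it (6 mm each way, height 3 mm, tilt 0.15 rad). All at rest, under 0.01 m/s (x of bur_block_c in the frame of tray_blue between -0.012 and 0.012 m and y of bur_block_c in the frame of tray_blue between -0.064 and -0.04 m and z of bur_block_c in the frame of tray_blue between 0.011 and 0.019 m and angle between each of bur_block_c, polisher_block_c, bottle_c's own z axis and vertical below 0.12 rad and angle between the x axis of bur_block_c and the x axis of tray_blue, either way round below 0.26 rad and x of polisher_block_c in the frame of tray_green between -0.012 and 0.012 m and y of polisher_block_c in the frame of tray_green between -0.064 and -0.04 m and z of polisher_block_c in the frame of tray_green between 0.011 and 0.019 m and angle between the x axis of polisher_block_c and the x axis of tray_green, either way round below 0.26 rad and x of bottle_c in the frame of tray_blue between -0.012 and 0.012 m and y of bottle_c in the frame of tray_blue between 0.04 and 0.064 m and z of bottle_c in the frame of tray_blue between 0.029 and 0.037 m and x of pot_teal_c in the frame of tray_green between -0.006 and 0.006 m and y of pot_teal_c in the frame of tray_green between 0.046 and 0.058 m and z of pot_teal_c in the frame of tray_green between 0.011 and 0.017 m and angle between each of pot_teal_c, pot_violet_c's own z axis and vertical below 0.15 rad and x of pot_violet_c in the frame of tray_green between -0.006 and 0.006 m and y of pot_violet_c in the frame of tray_green between 0.046 and 0.058 m and z of pot_violet_c in the frame of tray_green between 0.029 and 0.035 m and linear speed of each of bur_block, polisher_block, bottle, pot_teal, pot_violet below 0.01 m/s); the robot touches nothing.
It fails at once if the orange pot was moved (more than 20 mm) or tipped (distance of pot_orange_c from where it was at the start of the episode above 0.02 m or angle between pot_orange_c's own z axis and vertical above 0.3 rad).
It fails at once if the glass dish of used burs was moved (more than 20 mm) or tipped (distance of dish_c from where it was at the start of the episode above 0.02 m or angle between dish_c's own z axis and vertical above 0.3 rad).
It also fails if it takes over 109 s, if anything falls off the work surface, if the arm or the gripper's body presses on something with over 40 N, if the wrist force passes 120 N, or if a joint passes its speed limit or range.

## Robot

A 7-joint arm with a two-finger parallel gripper is mounted at the origin on the work surface. World frame = base frame: x ahead of the robot, y to its left, z up, the work surface at z = 0. Lengths are in m, angles in rad, forces in N, time in s.
With the tool pointing down it reaches from about 0.425 to 0.925 m from the base axis. Payload 6.8 kg.
Tool frame: the origin (TCP) lies midway between the tips of the shut fingers; the grasp point (between the pads) lies 19 mm behind it; z points along the fingers, y is the direction in which the jaws open and shut (so a half turn about z gives the same grasp; the last joint's range is limited). The gripper opens to 85 mm and grips with 20 to 120 N. Pads are 22 mm wide; open, the fingers measure 114 mm over their backs; the gripper's body (76 mm by 85 mm) begins 54 mm behind the grasp point. The pads swing forward as they close: fully open they stand 13 mm farther back than shut.
Start: joints at [1.131, 0.477, 0.022, 1.555, -0.011, 1.109, -0.083], TCP at [0.22, -0.638, 0.231] pointing down, gripper open.
Joint ranges: [-2.96, 2.96], [-0.34, 2.1], [-1.41, 1.46], [0.24, 2.44], [-1.37, 4.51], [0.17, 1.92], [-2.96, 2.96]. Speed limits (rad/s): [2.39, 2.39, 3.14, 3.14, 3.14, 3.14, 3.14].

## Interface

Orientations are given as a rotation vector (axis times angle).
In Python, from bench import r gives the robot as it stands. The module is installed in compiled form; this text tells all that it offers.
- The arm moves only by the tool apply_moves, never from a script. Its argument "plan" is a list that holds one entry, the list of rows, each a list of 7 numbers: the turn, a rotation vector about the tool's x, y, z scaled (see below), then the shift along the tool's x, y, z scaled (see below), then the closure, from -1 (fully open) to 1 (shut). In form: [[[wx, wy, wz, tx, ty, tz, grip], ...]]. A call has 1 to 12 rows; each row is the pose to reach, as a shift and turn from the pose commanded when the call began, along the tool's axes at that moment, turning the shorter way round; what a row does not reach only later rows make up. The controller multiplies each number of a shift by 0.4 m and each number of a turn by 180 degrees. A row lasts 1/12 s, in which the tool goes at most 41.7 mm and 7.16 degrees, less where a joint would pass 70% of its speed; a pose out of reach is approached as far as the arm can. A call with a number of a shift or a turn outside -1 to 1 is refused whole. A call with a gripper value outside its range is refused whole. The fingers move at their own pace and stop on an object; "force" is the grip in N (left out, the last holds). Time passes only in rows, so rows that repeat a pose let the fingers close. It gives the time, the measured TCP pose, the force and the opening at its end, in the units of the state.
- r.get_obs(): the state, without advancing time (a new reading comes with each control period).
- r.grab_frame(name): name is "scene" or "top" or "wrist"; returns a dict with "pixels" (400x640x3 uint8, blue, green, red), "fx", "fy", "cx", "cy" (pixels), "pose" (4x4, takes a point from camera to world coordinates). Camera axes: x right, y up, looking along -z (the intrinsics and any distortion apply to the point x, -y, -z); pixel columns grow to the right and rows downward; lengths in m; the calibration is good to about 2 mm. A picture is of the moment at which its call begins. There is no depth.
- r.hand_in(): hands the job in, once; it reports no verdict.
The state is a dict: "clock": time; "joints": joint angles; "qvel": joint speeds; "tau": joint torques, N m; "tcp_pos": TCP position; "orientation": TCP orientation; "contact_force": force on the tool from outside, world axes, zero at the start; "moment": the same for the moment, N m; "grip_width": finger opening in m.
Only numpy, scipy, OpenCV 4.12 (cv2) and the standard library are available. Lean on these libraries where they do the work, as an engineer would, in place of code of your own. Each camera call takes 0.05 s, during which the arm holds its last target. There are 200 camera calls.

## Working session

There is one attempt and no reset: what is moved stays moved. The work goes in short steps, Python scripts to look and compute and a tool call to move; the robot and the scene stay as the last step left them, time stands still between calls to the robot, and variables do not carry over. Pictures are saved under pics/ and viewed, on a budget of 14 in all, crops included, one or two more only if the job needs it, and the job is handed in when it is done.

Besides the shell and the picture viewer there is one more tool, called after "Call:" as name(argument=value, ...), one argument or row to a line, values as JSON. apply_moves: Moves the arm, as the interface text tells. Its arguments: {"type":"object","properties":{"plan":{"type":"array","items":{"type":"array","items":{"type":"array","items":{"type":"number","minimum":-1,"maximum":1}}}},"force":{"type":"number"}},"required":["plan"]}

```bash
mkdir -p pics; python3 - <<'E'
from bench import r
import cv2,numpy as np
np.set_printoptions(precision=4,suppress=True)
o=r.get_obs();print(o)
for n in("top","scene"):
    f=r.grab_frame(n);cv2.imwrite(f"pics/{n}0.png",f["pixels"]);print(n,{k:v for k,v in f.items() if k!="pixels"})
E
```

```text
{'clock': 0.0, 'joints': array([ 1.1309,  0.4778,  0.0223,  1.5565, -0.0115,  1.1093, -0.0831]), 'qvel': array([-0.0001,  0.0003, -0.0006, -0.001 , -0.0012, -0.0002, -0.    ]), 'tau': array([ -0.0003, -59.6444,   1.6076, -28.1198,   0.0123,   0.0093,
         0.    ]), 'tcp_pos': array([ 0.2197, -0.6376,  0.2303]), 'orientation': array([-3.0967, -0.5186,  0.0007]), 'contact_force': array([ 0.0335, -0.7124,  0.3659]), 'moment': array([-0.0163, -0.0259,  0.0018]), 'grip_width': 0.08550961185233792}
top {'fx': 486.24321961283493, 'fy': 486.24321961283493, 'cx': 316.8855220127836, 'cy': 198.7882861628082, 'pose': array([[ 0.0241,  0.9935, -0.1115,  0.2926],
       [-0.9997,  0.024 , -0.0025,  0.0652],
       [ 0.0002,  0.1116,  0.9938,  1.16  ],
       [ 0.    ,  0.    ,  0.    ,  1.    ]])}
scene {'fx': 469.0677514659077, 'fy': 469.0677514659077, 'cx': 324.4058067960192, 'cy': 202.34147081938795, 'pose': array([[-0.6362, -0.6024,  0.4821,  0.9212],
       [ 0.7714, -0.5112,  0.379 ,  0.4517],
       [ 0.0181,  0.613 ,  0.7899,  0.8856],
       [ 0.    ,  0.    ,  0.    ,  1.    ]])}
```

View pics/top0.png

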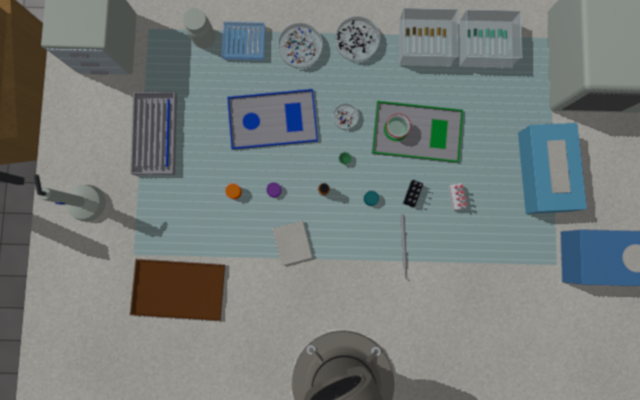

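View pics/scene0.png

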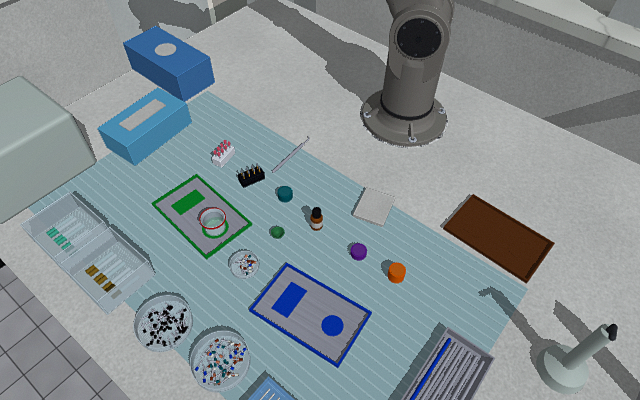

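```bash
cat > h.py <<'E'
from bench import r
import cv2,numpy as np
from scipy.spatial.transform import Rotation as R
np.set_printoptions(precision=4,suppress=True)
def world(f,u,v,z):
    d=f["pose"][:3,:3]@np.array([(u-f["cx"])/f["fx"],-(v-f["cy"])/f["fy"],-1.])
    p=f["pose"][:3,3]; return p+d*(z-p[2])/d[2]
def pix(f,p):
    c=f["pose"][:3,:3].T@(np.asarray(p)-f["pose"][:3,3])
    return np.array([f["cx"]+f["fx"]*c[0]/-c[2],f["cy"]-f["fy"]*c[1]/-c[2]])
def mask(img,lo,hi):
    return cv2.inRange(cv2.cvtColor(img,cv2.COLOR_BGR2HSV),np.array(lo),np.array(hi))
def blobs(m,amin=15):
    n,_,s,c=cv2.connectedComponentsWithStats(m)
    return [(s[i,4],c[i]) for i in range(1,n) if s[i,4]>=amin]
E
python3 - <<'E'
from h import *
f=r.grab_frame("top");im=f["pixels"]
for u,v,n in[(233,191,'or'),(274,190,'vio'),(324,189,'bot'),(372,198,'teal'),(413,193,'bur'),(459,197,'pol'),(250,121,'bpad'),(293,117,'rpad'),(439,134,'gpad'),(398,127,'tube'),(346,117,'dish')]:
    print(n,cv2.cvtColor(im[v:v+1,u:u+1],cv2.COLOR_BGR2HSV)[0,0],world(f,u,v,0.02))
c=im[80:220,210:480]
cv2.imwrite("pics/c0.png",cv2.resize(c,None,fx=2.96,fy=2.96,interpolation=cv2.INTER_CUBIC))
w=r.grab_frame("wrist");cv2.imwrite("pics/w0.png",w["pixels"]);print(w["pose"],w["fx"],w["cx"],w["cy"])
E
```

```text
or [ 15 234 155] [0.4342 0.2667 0.02  ]
vio [138 147 113] [0.439  0.1699 0.02  ]
bot [120  21  24] [0.4442 0.0518 0.02  ]
teal [ 92 190  86] [ 0.4255 -0.0619  0.02  ]
bur [110  37  41] [ 0.4397 -0.1586  0.02  ]
pol [175  66 150] [ 0.4328 -0.2671  0.02  ]
bpad [110 245 134] [0.6046 0.2333 0.02  ]
rpad [110 249 135] [0.617  0.1303 0.02  ]
gpad [ 70 255 104] [ 0.5837 -0.2205  0.02  ]
tube [ 77  39 131] [ 0.5984 -0.1223  0.02  ]
dish [ 90   2 127] [0.62   0.0029 0.02  ]
[[ 0.3261  0.9042  0.2759  0.2911]
 [-0.9453  0.3124  0.0938 -0.6132]
 [-0.0013 -0.2914  0.9566  0.3723]
 [ 0.      0.      0.      1.    ]] 287.0703358568735 322.7768690946065 198.1785732936603
```

View pics/c0.png

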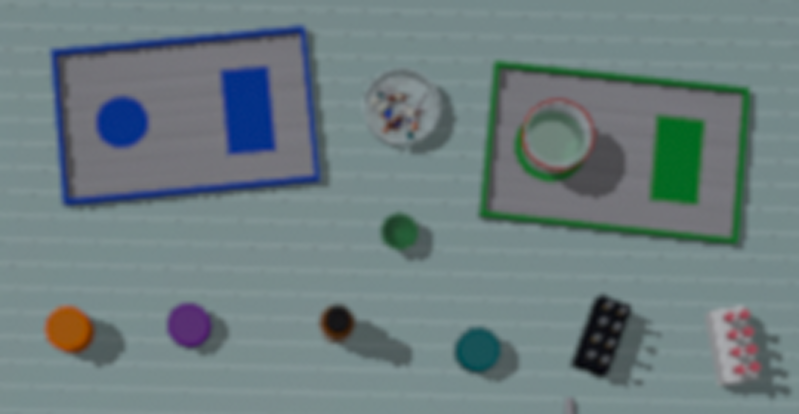

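```bash
cat > meas.py <<'E'
from h import *
def ang(p,q): return np.degrees(np.arctan2(q[1]-p[1],q[0]-p[0]))
def rect(f,m,z):
    k=max(cv2.findContours(m,cv2.RETR_EXTERNAL,cv2.CHAIN_APPROX_NONE)[0],key=len)
    P=np.array([world(f,u,v,z)[:2] for u,v in k[:,0].astype(float)],dtype=np.float32)*1000
    return cv2.minAreaRect(P)
def big(f,lo,hi,z,box):
    m=mask(f["pixels"],lo,hi);k=np.zeros_like(m);u0,v0,u1,v1=box;k[v0:v1,u0:u1]=255;m&=k
    n,l,s,c=cv2.connectedComponentsWithStats(m);i=1+np.argmax(s[1:,4])
    return world(f,*c[i],z),s[i],np.uint8(l==i)*255
E
python3 - <<'E'
from meas import *
f=r.grab_frame("top")
D={'or':([8,120,60],[22,255,255],.026,(215,170,250,210)),'vio':([128,70,40],[155,255,255],.015,(255,170,295,210)),
'teal':([84,120,40],[100,255,255],.018,(355,180,390,215)),
'bot':([0,0,0],[180,255,45],.055,(312,180,335,200)),'bur':([0,0,0],[180,255,60],.023,(400,175,430,210)),
'bpad':([105,180,60],[115,255,255],.003,(238,108,264,135)),'rpad':([105,180,60],[115,255,255],.003,(280,98,308,136)),
'gpad':([55,180,50],[85,255,255],.003,(427,115,452,153)),
'btray':([105,120,40],[118,255,255],.01,(220,84,325,155)),'gtray':([55,120,30],[85,255,255],.01,(368,95,470,168))}
for n,(lo,hi,z,b) in D.items():
    p,s,m=big(f,lo,hi,z,b);print(n,p*1000,s,rect(f,m,z))
im=f["pixels"];h=cv2.cvtColor(im,cv2.COLOR_BGR2HSV)
red=((h[...,0]<10)|(h[...,0]>168))&(h[...,1]>60);m=np.zeros(red.shape,np.uint8);m[105:145,380:418]=red[105:145,380:418]*255
ys,xs=np.nonzero(m);P=np.array([world(f,a,b,.041)[:2]*1000 for a,b in zip(xs,ys)],np.float32);print('ring',len(P),cv2.fitEllipse(P))
s=im[175:220,440:480];cv2.imwrite("pics/x.png",s)
g=h[178:218,442:476];w=((g[...,1]<75)&(g[...,2]>140)|(g[...,0]>165)&(g[...,2]>100))
m=np.zeros(red.shape,np.uint8);m[178:218,442:476]=w*255;p=big
ys,xs=np.nonzero(m);P=world(f,xs.mean(),ys.mean(),.024);print('pol',len(xs),P,rect(f,m,.024))
s=r.grab_frame("scene")
cv2.imwrite("pics/s1.png",s["pixels"])
for n,p in dict(vio=(.4395,.17,.008),teal=(.4255,-.062,.01),bot=(.4442,.0518,.03)).items(): print(n,pix(s,p),pix(f,p))
E
```

```text
or [433.6    265.5936  26.    ] [225 184  17  15 191] ((433.53076171875, 265.6744689941406), (37.08666229248047, 33.089988708496094), 47.100425720214844)
vio [440.8178 171.3372  15.    ] [267 183  15  14 171] ((440.81268310546875, 170.49057006835938), (31.130762100219727, 33.3497200012207), 1.3827672004699707)
teal [426.0361 -59.8638  18.    ] [364 191  15  15 163] ((425.71441650390625, -59.75344467163086), (30.006803512573242, 33.77630615234375), 46.268951416015625)
bot [442.7167  52.5473  55.    ] [321 184   7   8  50] ((443.0052795410156, 52.32208251953125), (16.199003219604492, 13.761372566223145), 1.327203392982483)
bur [ 437.8596 -157.3598   23.    ] [404 180  19  27 273] ((438.5923156738281, -157.8861541748047), (28.344865798950195, 59.885128021240234), 70.67507934570312)
bpad [609.8165 234.114    3.    ] [243 113  16  16 200] ((610.5259399414062, 234.5997314453125), (37.553199768066406, 36.58481979370117), 2.1552867889404297)
rpad [622.3053 130.3755   3.    ] [286 103  16  28 389] ((622.3683471679688, 130.4713592529297), (67.4893798828125, 35.21479034423828), 7.16194581985473
[... 159 characters left out ...]
38)
btray [613.2833 183.7874  10.    ] [227  89  91  60 533] ((614.6326293945312, 181.4052734375), (131.38389587402344, 209.83009338378906), 6.931366920471191)
gtray [ 586.7775 -221.4936   10.    ] [430 119  18  30 435] ((587.1644897460938, -221.49993896484375), (37.265926361083984, 69.23820495605469), 85.03498840332031)
ring 31 ((597.4817504882812, -119.37246704101562), (56.309478759765625, 57.56676483154297), 100.68994903564453)
pol 604 [ 0.4302 -0.2593  0.024 ] ((436.35693359375, -264.71063232421875), (77.85736846923828, 66.04907989501953), 89.3138427734375)
vio [357.6754 249.4748] [274.4251 190.4225]
teal [284.0562 192.1087] [371.5774 198.4794]
bot [315.2879 216.8199] [324.0783 188.4337]
```

```bash
cat >> h.py <<'E'
def tgt(yaw):
    c,s=np.cos(np.radians(yaw)),np.sin(np.radians(yaw))
    return R.from_matrix(np.array([[c,s,0],[s,-c,0],[0,0,-1.]]))
def plan(*T):
    "numbers to reach each (x,y,z[m],yaw deg) from here"
    o=r.get_obs();R0=R.from_rotvec(o["orientation"]);p=o["tcp_pos"]
    j=o["joints"];print("t %.2f tcp %s w %.4f F %s j7 %.2f"%(o["clock"],p,o["grip_width"],o["contact_force"],j[6]))
    for x,y,z,yaw in T:
        t=R0.inv().apply(np.array([x,y,z])-p)/.4; w=(R0.inv()*tgt(yaw)).as_rotvec()/np.pi
        print(np.round(np.r_[w,t],4).tolist())
E
python3 -c "
from h import *
plan((.435,-.265,.16,5))"
```

```text
t 0.30 tcp [ 0.2198 -0.638   0.231 ] w 0.0855 F [ 0.4807  0.3653 -0.8   ] j7 -0.08
[-0.0002, 0.0, 0.0778, 0.8124, -0.7064, 0.1778]
```

Call:
apply_moves(
  plan=[
    [[0,0,0.078,0.812,-0.706,0.178,-1],[0,0,0.078,0.812,-0.706,0.178,-1],[0,0,0.078,0.812,-0.706,0.178,-1],[0,0,0.078,0.812,-0.706,0.178,-1],[0,0,0.078,0.812,-0.706,0.178,-1],[0,0,0.078,0.812,-0.706,0.178,-1],[0,0,0.078,0.812,-0.706,0.178,-1],[0,0,0.078,0.812,-0.706,0.178,-1],[0,0,0.078,0.812,-0.706,0.178,-1],[0,0,0.078,0.812,-0.706,0.178,-1],[0,0,0.078,0.812,-0.706,0.178,-1],[0,0,0.078,0.812,-0.706,0.178,-1]],
  ],
  force=40,
)

```text
clock: 1.3
tcp_pos: [0.4377, -0.2598, 0.1596]
orientation: [-3.136, -0.15, -0.001]
contact_force: [-0.4, -0.8, -0.5]
grip_width: 0.085
```

```bash
python3 -c "
from h import *
plan((.435,-.265,.16,5))
f=r.grab_frame('wrist');cv2.imwrite('pics/w1.png',f['pixels']);print(f['pose'])
for p in [(.435,-.265,.024),(.435,-.265,.0)]:print(pix(f,p))"
```

```text
t 1.30 tcp [ 0.4377 -0.2598  0.1596] w 0.0850 F [-0.3556 -0.7864 -0.5357] j7 -1.10
[-0.0008, -0.0002, 0.0026, -0.0079, 0.0124, -0.0011]
[[ 0.0957  0.9524  0.2896  0.5126]
 [-0.9954  0.0923  0.0254 -0.2525]
 [-0.0026 -0.2907  0.9568  0.3014]
 [ 0.      0.      0.      1.    ]]
[328.4717 192.6446]
[328.1082 186.6182]
```

View pics/w1.png

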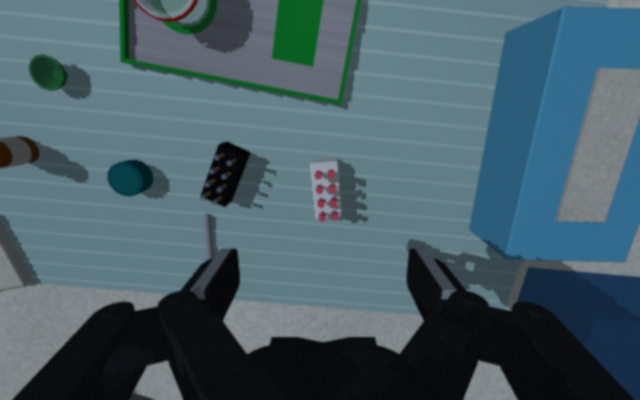

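```bash
python3 - <<'E'
from meas import *
plan((.435,-.265,.16,5))
f=r.grab_frame('wrist')
plan((.435,-.265,.16,5))
im=f["pixels"];h=cv2.cvtColor(im,cv2.COLOR_BGR2HSV)
print(h[170,300],h[165,325],h[215,320],h[175,320])
w=(h[...,2]>105)&((h[...,1]<40)|(h[...,0]>160)|(h[...,0]<8));m=np.zeros(w.shape,np.uint8);m[150:230,300:350]=w[150:230,300:350]*255
b=cv2.connectedComponentsWithStats(m);i=1+np.argmax(b[2][1:,4]);m=np.uint8(b[1]==i)*255;print(b[2][i],rect(f,m,.022))
for n,lo,hi,z,bx in[('bur',[0,0,0],[180,255,60],.02,(190,130,255,215)),('teal',[84,120,30],[100,255,255],.016,(95,145,165,205)),('gpad',[55,180,40],[85,255,255],.003,(272,0,325,75))]:
    p,s,mm=big(f,lo,hi,z,bx);print(n,p*1000,s,rect(f,mm,z))
print([world(f,u,v,.024) for u,v in((311,162),(338,160),(341,220),(316,221))])
E
```

```text
t 1.35 tcp [ 0.4363 -0.2628  0.1599] w 0.0854 F [-0.1622 -0.2045  0.1366] j7 -1.10
[-0.0003, -0.0, 0.0016, -0.0037, 0.0053, -0.0003]
t 1.40 tcp [ 0.4353 -0.2648  0.1601] w 0.0853 F [ 0.186  -0.2669 -0.3375] j7 -1.10
[0.0, 0.0, 0.0005, -0.0008, 0.0004, 0.0003]
[ 97  67 138] [108  35 167] [174 152 134] [108  30 127]
[ 308  157   30   64 1344] ((435.536865234375, -262.57958984375), (65.00284576416016, 26.04634666442871), 10.38611888885498)
bur [ 443.9572 -161.1316   20.    ] [ 199  141   49   64 1805] ((442.4278564453125, -160.27706909179688), (31.580764770507812, 63.65070343017578), 70.4796371459961)
teal [429.3346 -62.2276  16.    ] [ 104  159   46   36 1283] ((429.1266784667969, -62.28472900390625), (34.69590759277344, 46.947330474853516), 22.79528045654297)
gpad [ 580.7655 -221.3031    3.    ] [ 272    0   46   63 2444] ((581.0711059570312, -220.64706420898438), (37.768489837646484, 52.50407409667969), 85.06865692138672)
[array([ 0.4627, -0.2482,  0.024 ]), array([ 0.4671, -0.2742,  0.024 ]), array([ 0.4054, -0.284 ,  0.024 ]), array([ 0.4018, -0.2583,  0.024 ])]
```

```bash
python3 -c "
from h import *
plan((.4345,-.2655,.006,9.5))"
```

```text
t 1.40 tcp [ 0.4353 -0.2648  0.1601] w 0.0853 F [ 0.186  -0.2669 -0.3375] j7 -1.10
[0.0, 0.0, -0.0245, -0.0021, 0.0015, 0.3853]
```

Call:
apply_moves(
  plan=[
    [[0,0,-0.025,-0.001,0.001,0.2,-0.4],[0,0,-0.025,-0.001,0.001,0.36,-0.4],[0,0,-0.025,-0.001,0.001,0.36,-0.4],[0,0,-0.025,-0.001,0.001,0.36,-0.4],[0,0,-0.025,-0.001,0.001,0.385,-0.4],[0,0,-0.025,-0.001,0.001,0.385,-0.4],[0,0,-0.025,-0.001,0.001,0.385,-0.4],[0,0,-0.025,-0.001,0.001,0.385,0.8],[0,0,-0.025,-0.001,0.001,0.385,0.8],[0,0,-0.025,-0.001,0.001,0.385,0.8],[0,0,-0.025,-0.001,0.001,0.385,0.8],[0,0,-0.025,-0.001,0.001,0.385,0.8]],
  ],
  force=40,
)

```text
clock: 2.4
tcp_pos: [0.4358, -0.2666, 0.0078]
orientation: [3.129, 0.259, 0.004]
contact_force: [-1.9, -0.9, 6.9]
grip_width: 0.0271
```

```bash
python3 -c "
from h import *
plan((.4345,-.2655,.12,9.5),(.589,-.223,.12,-4.6))"
```

```text
t 2.40 tcp [ 0.4358 -0.2666  0.0078] w 0.0271 F [-1.8956 -0.9171  6.9034] j7 -1.07
[0.0006, -0.0008, -0.0002, -0.0021, -0.0026, -0.2805]
[0.0005, -0.0009, 0.0781, 0.3964, -0.0439, -0.2796]
```

Call:
apply_moves(
  plan=[
    [[0,0,0,0,0,-0.1,0.8],[0,0,0,0,0,-0.2,0.8],[0,0,0,0,0,-0.2,0.8],[0,0,0.078,0.396,-0.044,-0.2,0.8],[0,0,0.078,0.396,-0.044,-0.2,0.8],[0,0,0.078,0.396,-0.044,-0.2,0.8],[0,0,0.078,0.396,-0.044,-0.2,0.8],[0,0,0.078,0.396,-0.044,-0.2,0.8],[0,0,0.078,0.396,-0.044,-0.2,0.8],[0,0,0.078,0.396,-0.044,-0.2,0.8],[0,0,0.078,0.396,-0.044,-0.2,0.8],[0,0,0.078,0.396,-0.044,-0.2,0.8]],
  ],
)

```text
clock: 3.4
tcp_pos: [0.5866, -0.2235, 0.0864]
orientation: [3.138, -0.128, -0.001]
contact_force: [-0.4, -0.2, 0.6]
grip_width: 0.0267
```

```bash
python3 -c "
from h import *
plan((.589,-.223,.011,-4.6))
f=r.grab_frame('wrist');cv2.imwrite('pics/w2.png',f['pixels'])
plan((.589,-.223,.012,-4.6))
plan((.589,-.223,.012,-4.6))
"
```

```text
t 3.40 tcp [ 0.5866 -0.2235  0.0864] w 0.0267 F [-0.3813 -0.242   0.6047] j7 -1.42
[0.0002, 0.0002, -0.0004, 0.006, -0.0019, 0.1884]
t 3.45 tcp [ 0.5868 -0.2234  0.0864] w 0.0270 F [ 0.5651 -0.1439  0.2529] j7 -1.42
[0.0001, 0.0001, -0.0004, 0.0055, -0.0016, 0.1859]
t 3.45 tcp [ 0.5868 -0.2234  0.0864] w 0.0270 F [ 0.5651 -0.1439  0.2529] j7 -1.42
[0.0001, 0.0001, -0.0004, 0.0055, -0.0016, 0.1859]
```

View pics/w2.png

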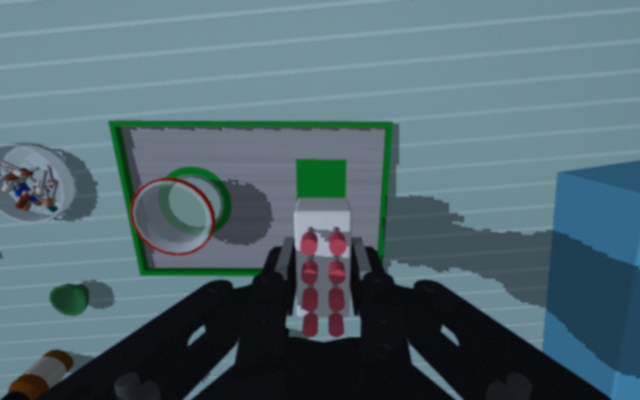

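Call:
apply_moves(
  plan=[
    [[0,0,0,0.005,-0.001,0.08,0.8],[0,0,0,0.005,-0.001,0.14,0.8],[0,0,0,0.005,-0.001,0.17,0.8],[0,0,0,0.005,-0.001,0.18,0.8],[0,0,0,0.005,-0.001,0.187,0.8],[0,0,0,0.005,-0.001,0.187,0.8],[0,0,0,0.005,-0.001,0.187,0.8],[0,0,0,0.005,-0.001,0.187,-0.05],[0,0,0,0.005,-0.001,0.187,-0.05],[0,0,0,0.005,-0.001,0.187,-0.05],[0,0,0,0.005,-0.001,0.187,-0.05],[0,0,0,0.005,-0.001,0.187,-0.05]],
  ],
)

```text
clock: 4.45
tcp_pos: [0.5902, -0.2222, 0.0116]
orientation: [3.139, -0.125, 0.001]
contact_force: [-0.1, 0.0, -1.0]
grip_width: 0.0448
```

```bash
python3 - <<'E'
from meas import *
plan((.589,-.223,.13,-4.6),(.441,-.159,.13,-19.3))
f={**r.grab_frame("top")}
w=cv2.imread('pics/w2.png');h=cv2.cvtColor(w,cv2.COLOR_BGR2HSV)
E
```

```text
t 4.45 tcp [ 0.5902 -0.2222  0.0116] w 0.0448 F [-0.0959  0.0156 -1.0258] j7 -1.43
[0.0, -0.0001, 0.0002, -0.0026, 0.0023, -0.296]
[0.0, -0.0002, 0.0818, -0.3842, -0.1277, -0.2962]
```

Call:
apply_moves(
  plan=[
    [[0,0,0,0,0,-0.1,-0.05],[0,0,0,0,0,-0.2,-0.05],[0,0,0,0,0,-0.296,-0.05],[0,0,0.082,-0.384,-0.128,-0.296,-0.3],[0,0,0.082,-0.384,-0.128,-0.296,-0.3],[0,0,0.082,-0.384,-0.128,-0.296,-0.3],[0,0,0.082,-0.384,-0.128,-0.296,-0.3],[0,0,0.082,-0.384,-0.128,-0.296,-0.3],[0,0,0.082,-0.384,-0.128,-0.296,-0.3],[0,0,0.082,-0.384,-0.128,-0.296,-0.3],[0,0,0.082,-0.384,-0.128,-0.296,-0.3],[0,0,0.082,-0.384,-0.128,-0.296,-0.3]],
  ],
)

```text
clock: 5.5
tcp_pos: [0.4424, -0.1593, 0.1299]
orientation: [3.097, -0.528, 0.002]
contact_force: [0.6, -0.8, -0.3]
grip_width: 0.0554
```

```bash
python3 - <<'E'
from meas import *
r.grab_frame("top")
f=r.grab_frame("wrist")
plan((.441,-.159,.008,-19.3))
cv2.imwrite('pics/w3.png',f["pixels"])
np.savez('w3.npz',**f)
print([pix(f,p) for p in((.44,-.158,.024),(.44,-.158,.042),(.597,-.119,.041),(.589,-.223,.015))])
E
```

```text
t 5.60 tcp [ 0.4418 -0.1592  0.1296] w 0.0556 F [-0.238   1.1484  0.1228] j7 -1.70
[-0.0, -0.0001, -0.0002, -0.0023, 0.0002, 0.304]
[array([323.1576, 200.5213]), array([323.1721, 206.8927]), array([198.2699,  25.8647]), array([338.8814,  -4.074 ])]
```

View pics/w3.png

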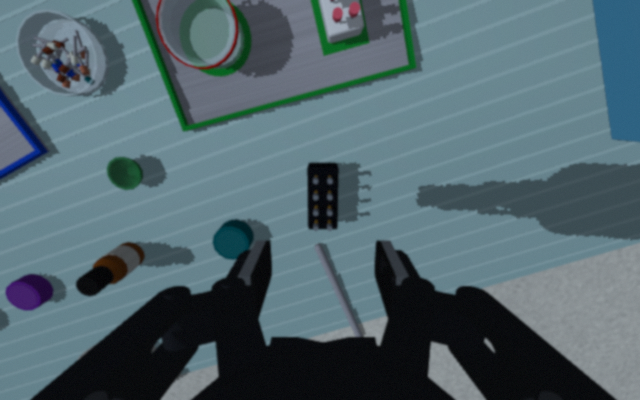

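Call:
apply_moves(
  plan=[
    [[0,0,0,-0.002,0,0.1,-0.3],[0,0,0,-0.002,0,0.2,-0.3],[0,0,0,-0.002,0,0.27,-0.3],[0,0,0,-0.002,0,0.305,-0.3],[0,0,0,-0.002,0,0.305,-0.3],[0,0,0,-0.002,0,0.305,-0.3],[0,0,0,-0.002,0,0.305,-0.3],[0,0,0,-0.002,0,0.305,0.8],[0,0,0,-0.002,0,0.305,0.8],[0,0,0,-0.002,0,0.305,0.8],[0,0,0,-0.002,0,0.305,0.8],[0,0,0,-0.002,0,0.305,0.8]],
  ],
)

```text
clock: 6.6
tcp_pos: [0.4412, -0.159, 0.009]
orientation: [3.097, -0.528, 0.004]
contact_force: [-1.0, 0.6, 6.2]
grip_width: 0.0272
```

```bash
python3 - <<'E'
from meas import *
plan((.441,-.159,.13,-19.3),(.622,.1305,.13,6.9))
E
```

```text
t 6.60 tcp [ 0.4412 -0.159   0.009 ] w 0.0272 F [-1.0072  0.6138  6.2482] j7 -1.71
[-0.0001, -0.0008, -0.0002, 0.0003, 0.0002, -0.3025]
[0.0001, -0.0008, -0.1458, 0.1876, -0.8325, -0.3018]
```

Call:
apply_moves(
  plan=[
    [[0,0,0,0,0,-0.1,0.8],[0,0,0,0,0,-0.2,0.8],[0,0,0,0,0,-0.25,0.8],[0,0,-0.146,0.188,-0.832,-0.25,0.8],[0,0,-0.146,0.188,-0.832,-0.25,0.8],[0,0,-0.146,0.188,-0.832,-0.25,0.8],[0,0,-0.146,0.188,-0.832,-0.25,0.8],[0,0,-0.146,0.188,-0.832,-0.25,0.8],[0,0,-0.146,0.188,-0.832,-0.25,0.8],[0,0,-0.146,0.188,-0.832,-0.25,0.8],[0,0,-0.146,0.188,-0.832,-0.25,0.8],[0,0,-0.146,0.188,-0.832,-0.25,0.8]],
  ],
)

```text
clock: 7.6
tcp_pos: [0.624, 0.1397, 0.109]
orientation: [-3.129, -0.202, -0.007]
contact_force: [0.9, 0.6, 0.1]
grip_width: 0.0269
```

```bash
python3 - <<'E'
from meas import *
for i in range(4): r.grab_frame("top")
f=r.grab_frame("wrist");np.savez('w4.npz',**f)
plan((.622,.1305,.05,6.9),(.622,.1305,.0125,6.9))
for n,z,bx in[('b',.003,(0,0,640,400))]:
    m=mask(f["pixels"],[105,150,40],[118,255,255])
    for a,c in blobs(m,150):print(a,c,world(f,*c,.003))
print(pix(f,(.610,.234,.003)),pix(f,(.622,.1305,.003)))
E
```

```text
t 7.85 tcp [0.6208 0.1286 0.1078] w 0.0271 F [ 0.1607 -0.947  -0.314 ] j7 -1.85
[0.0004, 0.0002, -0.0003, 0.0037, -0.0047, 0.1445]
[0.0004, 0.0002, -0.0003, 0.0038, -0.0048, 0.2383]
3922 [239.2045 179.704 ] [0.6291 0.205  0.003 ]
1949 [321.2396 177.5367] [0.6397 0.1335 0.003 ]
1761 [205.3242 195.3118] [0.611  0.2345 0.003 ]
[205.9281 196.4928] [322.1984 197.1315]
```

Call:
apply_moves(
  plan=[
    [[0,0,0,0.004,-0.005,0.1,0.8],[0,0,0,0.004,-0.005,0.17,0.8],[0,0,0,0.004,-0.005,0.21,0.8],[0,0,0,0.004,-0.005,0.225,0.8],[0,0,0,0.004,-0.005,0.238,0.8],[0,0,0,0.004,-0.005,0.238,0.8],[0,0,0,0.004,-0.005,0.238,0.8],[0,0,0,0.004,-0.005,0.238,-0.05],[0,0,0,0.004,-0.005,0.238,-0.05],[0,0,0,0.004,-0.005,0.238,-0.05],[0,0,0,0.004,-0.005,0.238,-0.05],[0,0,0,0.004,-0.005,0.238,-0.05]],
  ],
)

```text
clock: 8.85
tcp_pos: [0.6228, 0.1327, 0.0128]
orientation: [-3.136, -0.19, -0.001]
contact_force: [-0.9, 0.4, 0.5]
grip_width: 0.045
```

```bash
python3 - <<'E'
from meas import *
plan((.622,.1305,.15,6.9),(.4435,.052,.15,0))
E
```

```text
t 8.85 tcp [0.6228 0.1327 0.0128] w 0.0450 F [-0.9004  0.4278  0.5159] j7 -1.87
[-0.0, -0.0001, 0.0003, -0.0026, 0.0053, -0.3431]
[-0.0, -0.0001, 0.0386, -0.4693, 0.1461, -0.3433]
```

Call:
apply_moves(
  plan=[
    [[0,0,0,0,0,-0.1,-0.05],[0,0,0,0,0,-0.2,-0.05],[0,0,0,0,0,-0.343,-0.05],[0,0,0,0,0,-0.343,-0.05],[0,0,0.038,-0.469,0.146,-0.343,-0.3],[0,0,0.038,-0.469,0.146,-0.343,-0.3],[0,0,0.038,-0.469,0.146,-0.343,-0.3],[0,0,0.038,-0.469,0.146,-0.343,-0.3],[0,0,0.038,-0.469,0.146,-0.343,-0.3],[0,0,0.038,-0.469,0.146,-0.343,-0.3],[0,0,0.038,-0.469,0.146,-0.343,-0.3],[0,0,0.038,-0.469,0.146,-0.343,-0.3]],
  ],
)

```text
clock: 9.85
tcp_pos: [0.4447, 0.0525, 0.1503]
orientation: [-3.141, -0.003, -0.003]
contact_force: [1.2, 0.3, 0.7]
grip_width: 0.0558
```

```bash
python3 - <<'E'
from meas import *
t=r.grab_frame("top");r.grab_frame("top")
f=r.grab_frame("wrist");np.savez('w5.npz',**f)
plan((.4435,.052,.1,0),(.4435,.052,.010,0))
a=cv2.resize(t["pixels"][80:220,210:480],None,fx=2.3,fy=2.3,interpolation=cv2.INTER_CUBIC)
b=f["pixels"][100:360,:621]
cv2.imwrite("pics/m5.png",np.vstack([a,b]))
for p in((.4435,.052,.06),(.4435,.052,.0)):print(pix(f,p)-(0,100))
E
```

```text
t 10.00 tcp [0.4449 0.0528 0.1498] w 0.0557 F [-0.2073  0.3464  0.2432] j7 -1.87
[-0.0002, -0.0003, 0.0008, -0.0036, 0.002, 0.1246]
[-0.0002, -0.0003, 0.0008, -0.0038, 0.0022, 0.3496]
[324.4674 105.4198]
[324.1966  87.484 ]
```

View pics/m5.png

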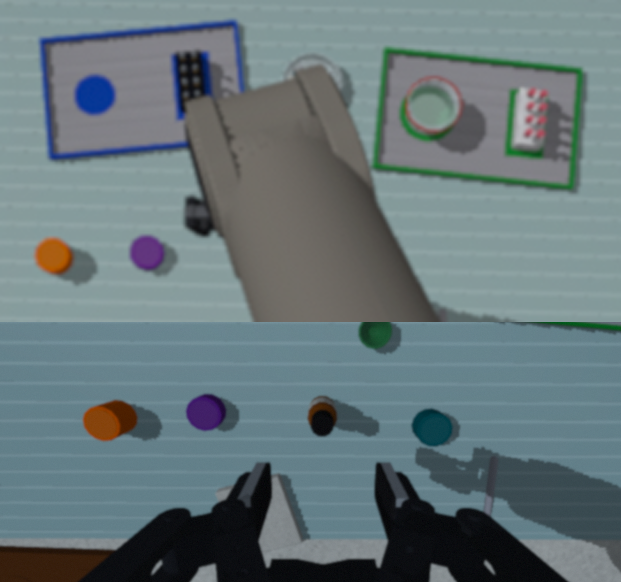

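Call:
apply_moves(
  plan=[
    [[0,0,0,-0.003,-0.001,0.1,-0.3],[0,0,0,-0.003,-0.001,0.2,-0.3],[0,0,0,-0.003,-0.001,0.28,-0.3],[0,0,0,-0.003,-0.001,0.33,-0.3],[0,0,0,-0.003,-0.001,0.35,-0.3],[0,0,0,-0.003,-0.001,0.35,-0.3],[0,0,0,-0.003,-0.001,0.35,-0.3],[0,0,0,-0.003,-0.001,0.35,0.8],[0,0,0,-0.003,-0.001,0.35,0.8],[0,0,0,-0.003,-0.001,0.35,0.8],[0,0,0,-0.003,-0.001,0.35,0.8],[0,0,0,-0.003,-0.001,0.35,0.8]],
  ],
  force=30,
)

```text
clock: 11.0
tcp_pos: [0.4436, 0.0526, 0.0111]
orientation: [-3.141, -0.003, -0.005]
contact_force: [-0.4, 0.8, 5.6]
grip_width: 0.027
```

```bash
python3 - <<'E'
from meas import *
plan((.4435,.052,.1,0),(.610,.234,.1,6.9))
E
```

```text
t 11.00 tcp [0.4436 0.0526 0.0111] w 0.0270 F [-0.3743  0.781   5.5855] j7 -1.95
[-0.0002, -0.001, 0.0006, 0.0004, 0.0015, -0.2222]
[-0.0001, -0.001, -0.0378, 0.4175, -0.4528, -0.2207]
```

Call:
apply_moves(
  plan=[
    [[0,0,0,0,0,-0.1,0.8],[0,0,0,0,0,-0.2,0.8],[0,0,0,0,0,-0.25,0.8],[0,0,-0.038,0.417,-0.453,-0.25,0.8],[0,0,-0.038,0.417,-0.453,-0.25,0.8],[0,0,-0.038,0.417,-0.453,-0.25,0.8],[0,0,-0.038,0.417,-0.453,-0.25,0.8],[0,0,-0.038,0.417,-0.453,-0.25,0.8],[0,0,-0.038,0.417,-0.453,-0.25,0.8],[0,0,-0.038,0.417,-0.453,-0.25,0.8],[0,0,-0.038,0.417,-0.453,-0.25,0.8],[0,0,-0.038,0.417,-0.453,-0.25,0.8]],
  ],
)

```text
clock: 12.0
tcp_pos: [0.6085, 0.2334, 0.11]
orientation: [3.135, 0.19, -0.0]
contact_force: [-0.6, -0.6, 0.0]
grip_width: 0.027
```

```bash
python3 - <<'E'
from meas import *
for i in range(3): r.grab_frame("top")
plan((.610,.2342,.0145,6.9))
E
```

```text
t 12.15 tcp [0.6084 0.2324 0.1101] w 0.0269 F [-0.142  -0.5232 -0.2725] j7 -2.02
[0.0003, 0.0, -0.0002, 0.0046, -0.0042, 0.2391]
```

Call:
apply_moves(
  plan=[
    [[0,0,0,0.004,-0.004,0.1,0.8],[0,0,0,0.004,-0.004,0.17,0.8],[0,0,0,0.004,-0.004,0.21,0.8],[0,0,0,0.004,-0.004,0.225,0.8],[0,0,0,0.004,-0.004,0.239,0.8],[0,0,0,0.004,-0.004,0.239,0.8],[0,0,0,0.004,-0.004,0.239,0.8],[0,0,0,0.004,-0.004,0.239,-0.05],[0,0,0,0.004,-0.004,0.239,-0.05],[0,0,0,0.004,-0.004,0.239,-0.05],[0,0,0,0.004,-0.004,0.239,-0.05],[0,0,0,0.004,-0.004,0.239,-0.05]],
  ],
)

```text
clock: 13.15
tcp_pos: [0.6103, 0.2358, 0.0143]
orientation: [-3.136, -0.19, -0.001]
contact_force: [0.7, -0.2, -0.7]
grip_width: 0.0448
```

```bash
python3 - <<'E'
from meas import *
plan((.610,.2342,.16,6.9),(.427,-.061,.16,0))
E
```

```text
t 13.15 tcp [0.6103 0.2358 0.0143] w 0.0448 F [ 0.6688 -0.2027 -0.7394] j7 -2.04
[-0.0, -0.0001, 0.0003, -0.0011, 0.0038, -0.3642]
[-0.0, -0.0001, 0.0386, -0.5445, 0.681, -0.3645]
```

Call:
apply_moves(
  plan=[
    [[0,0,0,0,0,-0.1,-0.05],[0,0,0,0,0,-0.2,-0.05],[0,0,0,0,0,-0.3,-0.05],[0,0,0.039,-0.544,0.681,-0.364,-0.3],[0,0,0.039,-0.544,0.681,-0.364,-0.3],[0,0,0.039,-0.544,0.681,-0.364,-0.3],[0,0,0.039,-0.544,0.681,-0.364,-0.3],[0,0,0.039,-0.544,0.681,-0.364,-0.3],[0,0,0.039,-0.544,0.681,-0.364,-0.3],[0,0,0.039,-0.544,0.681,-0.364,-0.3],[0,0,0.039,-0.544,0.681,-0.364,-0.3],[0,0,0.039,-0.544,0.681,-0.364,-0.3]],
  ],
)

```text
clock: 14.15
tcp_pos: [0.4235, -0.0656, 0.1598]
orientation: [3.14, -0.01, -0.003]
contact_force: [-1.0, -0.1, -0.4]
grip_width: 0.0555
```

```bash
python3 - <<'E'
from meas import *
for i in range(4): t=r.grab_frame("top")
f=r.grab_frame("wrist");np.savez('w6.npz',**f)
plan((.427,-.061,.01,0))
a=cv2.resize(t["pixels"][80:220,210:480],None,fx=2.3,fy=2.3,interpolation=cv2.INTER_CUBIC)
b=f["pixels"][100:360,:621]
cv2.imwrite("pics/m6.png",np.vstack([a,b]))
for p in((.427,-.061,.02),(.427,-.061,.0)):print(pix(f,p)-(0,100))
p,s,m=big(f,[84,120,30],[100,255,255],.017,(230,120,420,300));print(p*1000,s,rect(f,m,.017))
E
```

```text
t 14.40 tcp [ 0.428  -0.0601  0.16  ] w 0.0554 F [-0.4528  0.6451  0.2043] j7 -1.60
[-0.0001, -0.0004, -0.0001, -0.003, 0.0025, 0.3749]
[323.5208  89.0262]
[323.4836  84.2323]
[429.0291 -58.9472  17.    ] [305 168  34  37 989] ((429.0471496582031, -58.92823028564453), (34.007869720458984, 38.04878616333008), 89.92125701904297)
```

View pics/m6.png

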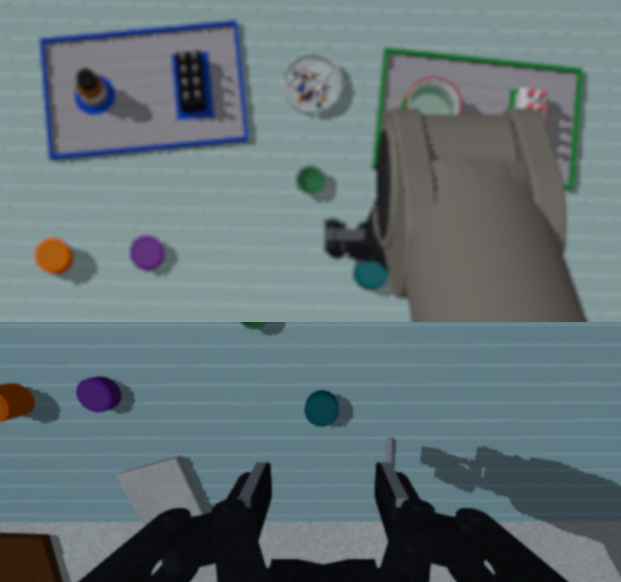

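Call:
apply_moves(
  plan=[
    [[0,0,0,0,-0.001,0.1,-0.3],[0,0,0,0,-0.001,0.2,-0.3],[0,0,0,0,-0.001,0.28,-0.3],[0,0,0,0,-0.001,0.34,-0.3],[0,0,0,0,-0.001,0.375,-0.3],[0,0,0,0,-0.001,0.375,-0.3],[0,0,0,0,-0.001,0.375,-0.3],[0,0,0,0,-0.001,0.375,0.8],[0,0,0,0,-0.001,0.375,0.8],[0,0,0,0,-0.001,0.375,0.8],[0,0,0,0,-0.001,0.375,0.8],[0,0,0,0,-0.001,0.375,0.8]],
  ],
)

```text
clock: 15.4
tcp_pos: [0.4285, -0.0602, 0.0109]
orientation: [-3.141, 0.001, -0.005]
contact_force: [-0.6, 2.3, 7.5]
grip_width: 0.0337
```

```bash
python3 - <<'E'
from meas import *
plan((.427,-.061,.12,0),(.5975,-.1195,.12,0))
E
```

```text
t 15.40 tcp [ 0.4285 -0.0602  0.0109] w 0.0337 F [-0.5508  2.2797  7.5213] j7 -1.66
[-0.0001, -0.001, -0.0003, -0.0028, 0.0019, -0.2728]
[-0.0001, -0.001, -0.0003, 0.4235, 0.1478, -0.2715]
```

Call:
apply_moves(
  plan=[
    [[0,0,0,0,0,-0.08,0.8],[0,0,0,0,0,-0.16,0.8],[0,0,0,0,0,-0.22,0.8],[0,0,0,0.1,0.035,-0.22,0.8],[0,0,0,0.2,0.07,-0.22,0.8],[0,0,0,0.3,0.105,-0.22,0.8],[0,0,0,0.38,0.13,-0.22,0.8],[0,0,0,0.424,0.148,-0.22,0.8],[0,0,0,0.424,0.148,-0.22,0.8],[0,0,0,0.424,0.148,-0.22,0.8],[0,0,0,0.424,0.148,-0.22,0.8],[0,0,0,0.424,0.148,-0.22,0.8]],
  ],
)

```text
clock: 16.4
tcp_pos: [0.5953, -0.1196, 0.0977]
orientation: [-3.141, 0.001, 0.002]
contact_force: [-0.9, -0.6, -0.6]
grip_width: 0.0344
```

```bash
python3 - <<'E'
from meas import *
for i in range(2): t=r.grab_frame("top")
f=r.grab_frame("wrist");np.savez('w7.npz',**f)
plan((.5975,-.1195,.05,0))
cv2.imwrite("pics/w7.png",f["pixels"])
o=r.get_obs();x,y,z=o["tcp_pos"]
print('potc',pix(f,(x,y,z+.009)),pix(f,(x+.018,y,z+.009)),'ring',pix(f,(.5975,-.1195,.041)))
h=cv2.cvtColor(f["pixels"],cv2.COLOR_BGR2HSV);red=((h[...,0]<8)|(h[...,0]>170))&(h[...,1]>110)&(h[...,2]>60)
v,u=np.nonzero(red);k=(abs(u-323)<80)&(v>100)
P=np.array([world(f,a,b,.041)[:2]*1000 for a,b in zip(u[k],v[k])],np.float32);print(len(P),P.min(0),P.max(0),cv2.fitEllipseDirect(P))
E
```

```text
t 16.55 tcp [ 0.5959 -0.1197  0.0979] w 0.0341 F [-0.4508 -0.8712  0.2711] j7 -1.52
[-0.0, 0.0001, -0.0003, 0.004, -0.0004, 0.1198]
potc [323.9461 262.1825] [323.9765 230.1116] ring [323.3881 215.0337]
262 [ 580.6794 -146.4684] [627.5941 -89.715 ] ((599.006103515625, -117.93659210205078), (55.65296936035156, 56.34159469604492), 93.17032623291016)
```

View pics/w7.png

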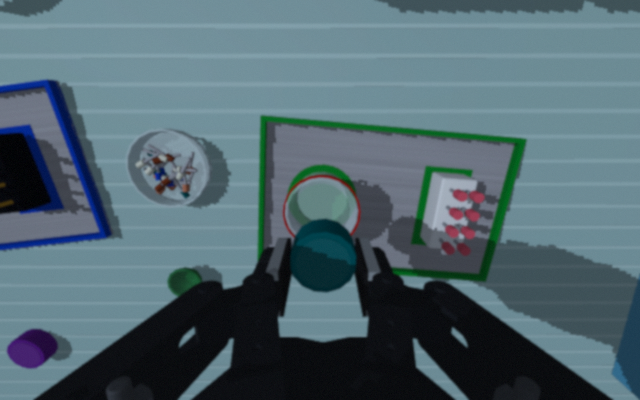

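```bash
cat >> meas.py <<'E'
def potfit(f,lo,hi,box,H,zb,x,y,R_=.018):
    "fit (x,y) of a disc with bottom zb by silhouette edges above row limit (upper hull)"
    from scipy.optimize import minimize
    _,s,m=big(f,lo,hi,0.,box); a=np.linspace(0,2*np.pi,60)
    def sil(q):
        P=[pix(f,(q[0]+R_*np.cos(t),q[1]+R_*np.sin(t),z)) for t in a for z in(zb,zb+H)]
        k=cv2.convexHull((np.array(P)*16).astype(np.int32));o=np.zeros(m.shape,np.uint8);cv2.fillConvexPoly(o,k,255,cv2.LINE_AA,4);return o
    M=cv2.fillConvexPoly(np.zeros_like(m),cv2.convexHull(cv2.findNonZero(m)),255)
    g=minimize(lambda q:np.abs(sil(q/1000).astype(float)-M).sum()/255,[x*1000,y*1000],method="Nelder-Mead",options=dict(initial_simplex=np.array([[x*1000,y*1000],[x*1000+6,y*1000],[x*1000,y*1000+6]]),xatol=.1))
    return g.x/1000,g.fun,s
E
python3 - <<'E'
from meas import *
f=dict(np.load('w7.npz'));z=.0979-.0109
print(potfit(f,[84,110,15],[102,255,255],(285,215,365,300),.02,z,.596,-.1197))
f=dict(np.load('w6.npz'))
print(potfit(f,[84,120,25],[102,255,255],(290,150,360,230),.02,0,.428,-.06))
E
```

```text
(array([ 0.5957, -0.1191]), np.float64(329.4823529411765), array([ 289,  219,   69,   73, 3930], dtype=int32))
(array([ 0.4273, -0.0591]), np.float64(123.05490196078432), array([305, 168,  34,  37, 989], dtype=int32))
```

```bash
python3 - <<'E'
from meas import *
for fn in('w3.npz','w7.npz'):
    f=dict(np.load(fn))
    h=cv2.cvtColor(f["pixels"],cv2.COLOR_BGR2HSV);red=((h[...,0]<10)|(h[...,0]>168))&(h[...,1]>90)&(h[...,2]>50)
    v,u=np.nonzero(red);P=np.array([world(f,a,b,.041)[:2]*1000 for a,b in zip(u,v)],np.float32)
    k=np.abs(np.linalg.norm(P-[598,-119],axis=1)-27)<8;P=P[k]
    from scipy.optimize import least_squares
    g=least_squares(lambda q:np.linalg.norm(P-q[:2],axis=1)-q[2],[598,-119,27],loss='soft_l1');print(fn,len(P),g.x,P.min(0),P.max(0))
E
```

```text
w3.npz 440 [ 597.9741 -118.1932   28.025 ] [ 568.8648 -146.774 ] [620.336  -89.0285]
w7.npz 354 [ 599.2141 -117.9136   27.8721] [ 580.6793 -146.5569] [627.5942 -89.6507]
```

```bash
python3 -c "
from h import *
plan((.598,-.119,.0435,0))"
```

```text
t 16.55 tcp [ 0.5959 -0.1197  0.0979] w 0.0341 F [-0.4508 -0.8712  0.2711] j7 -1.52
[-0.0, 0.0001, -0.0003, 0.0053, -0.0017, 0.1361]
```

Call:
apply_moves(
  plan=[
    [[0,0,0,0.005,-0.002,0,0.8],[0,0,0,0.005,-0.002,0.03,0.8],[0,0,0,0.005,-0.002,0.06,0.8],[0,0,0,0.005,-0.002,0.09,0.8],[0,0,0,0.005,-0.002,0.11,0.8],[0,0,0,0.005,-0.002,0.125,0.8],[0,0,0,0.005,-0.002,0.135,0.8],[0,0,0,0.005,-0.002,0.135,0.8],[0,0,0,0.005,-0.002,0.135,0.8],[0,0,0,0.005,-0.002,0.135,0.8]],
  ],
)

```text
clock: 17.38
tcp_pos: [0.5991, -0.1193, 0.0441]
orientation: [3.141, -0.002, 0.001]
contact_force: [0.4, 0.1, 0.2]
grip_width: 0.0344
```

```bash
python3 -c "
from h import *
plan((.598,-.119,.0435,0))
print(r.get_obs()['moment'])"
```

```text
t 17.38 tcp [ 0.5991 -0.1193  0.0441] w 0.0344 F [0.3564 0.0905 0.1578] j7 -1.53
[0.0, -0.0003, -0.0004, -0.0027, -0.0008, 0.0015]
[-0.001   0.0054 -0.0205]
```

No contact; release, then rise.

Call:
apply_moves(
  plan=[
    [[0,0,0,0,0,0,-0.1],[0,0,0,0,0,0,-0.1],[0,0,0,0,0,0,-0.1],[0,0,0,0,0,0,-0.1],[0,0,0,0,0,0,-0.1],[0,0,0,0,0,-0.1,-0.1],[0,0,0,0,0,-0.2,-0.1],[0,0,0,0,0,-0.27,-0.1],[0,0,0,-0.02,0,-0.27,-0.1],[0,0,0,-0.02,0,-0.27,-0.1]],
  ],
)

```text
clock: 18.22
tcp_pos: [0.5909, -0.1195, 0.1537]
orientation: [3.141, -0.003, 0.005]
contact_force: [-0.7, 0.4, -0.7]
grip_width: 0.0472
```

```bash
python3 - <<'E'
from meas import *
r.grab_frame("top");f=r.grab_frame("wrist");np.savez('w8.npz',**f)
cv2.imwrite("pics/w8.png",cv2.resize(f["pixels"][120:300,200:440],None,fx=3,fy=3))
plan((.4395,.171,.16,0))
E
```

```text
t 18.32 tcp [ 0.5899 -0.1192  0.1511] w 0.0468 F [-0.6456 -0.0152 -0.1634] j7 -1.51
[-0.0, 0.0003, -0.0004, -0.3771, -0.725, -0.0218]
```

View pics/w8.png

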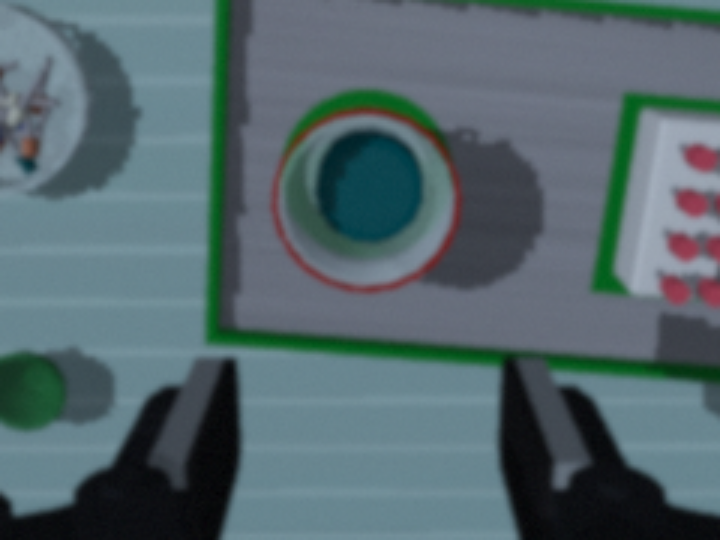

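```bash
python3 - <<'E'
from meas import *
f=dict(np.load('w8.npz'))
p,s,m=big(f,[84,110,25],[102,255,255],.024,(300,150,350,210));print(p*1000,s,rect(f,m,.024))
h=cv2.cvtColor(f["pixels"],cv2.COLOR_BGR2HSV);red=((h[...,0]<10)|(h[...,0]>168))&(h[...,1]>90)&(h[...,2]>50)
v,u=np.nonzero(red);P=np.array([world(f,a,b,.041)[:2]*1000 for a,b in zip(u,v)],np.float32)
P=P[np.abs(np.linalg.norm(P-[598,-119],axis=1)-27)<8];print(len(P),cv2.fitEllipse(P))
E
```

```text
[ 599.7048 -118.7268   24.    ] [ 305  164   36   37 1060] ((599.4409790039062, -118.61993408203125), (33.9387092590332, 35.754173278808594), 89.93785095214844)
238 ((598.86865234375, -117.90504455566406), (55.58330154418945, 56.105201721191406), 164.1899871826172)
```

Call:
apply_moves(
  plan=[
    [[0,0,0,-0.377,-0.725,-0.022,-0.3],[0,0,0,-0.377,-0.725,-0.022,-0.3],[0,0,0,-0.377,-0.725,-0.022,-0.3],[0,0,0,-0.377,-0.725,-0.022,-0.3],[0,0,0,-0.377,-0.725,-0.022,-0.3],[0,0,0,-0.377,-0.725,-0.022,-0.3],[0,0,0,-0.377,-0.725,-0.022,-0.3],[0,0,0,-0.377,-0.725,-0.022,-0.3],[0,0,0,-0.377,-0.725,-0.022,-0.3],[0,0,0,-0.377,-0.725,-0.022,-0.3],[0,0,0,-0.377,-0.725,-0.022,-0.3],[0,0,0,-0.377,-0.725,-0.022,-0.3]],
  ],
)

```text
clock: 19.32
tcp_pos: [0.4405, 0.1694, 0.1597]
orientation: [3.14, -0.006, -0.002]
contact_force: [-0.8, -1.5, -0.2]
grip_width: 0.0557
```

```bash
python3 - <<'E'
from meas import *
for i in range(3):r.grab_frame("top")
f=r.grab_frame("wrist")
c=pix(f,(.4395,.171,.01)).astype(int)
g=potfit(f,[126,60,20],[158,255,255],(c[0]-40,c[1]-40,c[0]+40,c[1]+40),.016,0,.4395,.171);print(g)
plan((*g[0],.0095,0))
E
```

```text
(array([0.4424, 0.1733]), np.float64(159.69803921568626), array([304, 167,  33,  34, 913], dtype=int32))
t 19.52 tcp [0.4407 0.1699 0.1603] w 0.0559 F [-0.4328  0.1444 -0.2518] j7 -2.14
[0.0001, 0.0001, -0.0011, 0.0044, -0.0086, 0.3769]
```

Call:
apply_moves(
  plan=[
    [[0,0,0,0.003,-0.006,0.1,-0.3],[0,0,0,0.003,-0.006,0.2,-0.3],[0,0,0,0.003,-0.006,0.28,-0.3],[0,0,0,0.003,-0.006,0.34,-0.3],[0,0,0,0.003,-0.006,0.38,-0.3],[0,0,0,0.003,-0.006,0.38,-0.3],[0,0,0,0.003,-0.006,0.38,-0.3],[0,0,0,0.003,-0.006,0.38,0.8],[0,0,0,0.003,-0.006,0.38,0.8],[0,0,0,0.003,-0.006,0.38,0.8],[0,0,0,0.003,-0.006,0.38,0.8],[0,0,0,0.003,-0.006,0.38,0.8]],
  ],
)

```text
clock: 20.52
tcp_pos: [0.4426, 0.1737, 0.01]
orientation: [-3.141, 0.002, -0.004]
contact_force: [-0.1, -0.4, 7.4]
grip_width: 0.0339
```

```bash
python3 - <<'E'
from meas import *
plan((.442,.1725,.1,0),(.598,-.119,.1,0))
E
```

```text
t 20.52 tcp [0.4426 0.1737 0.01  ] w 0.0339 F [-0.0806 -0.4209  7.3699] j7 -2.24
[-0.0003, -0.0009, -0.0005, -0.0009, 0.0028, -0.225]
[-0.0003, -0.0009, -0.0005, 0.3903, 0.7309, -0.2247]
```

Call:
apply_moves(
  plan=[
    [[0,0,0,0,0,-0.08,0.8],[0,0,0,0,0,-0.16,0.8],[0,0,0,0,0,-0.23,0.8],[0,0,0,0.39,0.731,-0.23,0.8],[0,0,0,0.39,0.731,-0.23,0.8],[0,0,0,0.39,0.731,-0.23,0.8],[0,0,0,0.39,0.731,-0.23,0.8],[0,0,0,0.39,0.731,-0.23,0.8],[0,0,0,0.39,0.731,-0.23,0.8],[0,0,0,0.39,0.731,-0.23,0.8],[0,0,0,0.39,0.731,-0.23,0.8],[0,0,0,0.39,0.731,-0.23,0.8]],
  ],
)

```text
clock: 21.52
tcp_pos: [0.5999, -0.1297, 0.1018]
orientation: [3.136, -0.019, 0.007]
contact_force: [0.4, -1.0, -0.2]
grip_width: 0.0339
```

```bash
python3 - <<'E'
from meas import *
for i in range(5):r.grab_frame("top")
f=r.grab_frame("wrist")
x,y,z=r.get_obs()["tcp_pos"]
g=potfit(f,[126,60,15],[158,255,255],(280,210,370,305),.016,z-.01,x,y);print(g)
plan((.598,-.119,.0435,0))
E
```

```text
(array([ 0.5972, -0.1167]), np.float64(366.9921568627451), array([ 289,  218,   69,   69, 3603], dtype=int32))
t 21.82 tcp [ 0.5967 -0.1171  0.1008] w 0.0339 F [ 0.7383  0.0421 -1.1546] j7 -1.55
[-0.0003, 0.0, 0.0005, 0.0034, 0.0048, 0.1431]
```

Call:
apply_moves(
  plan=[
    [[0,0,0,0.003,0.004,0,0.8],[0,0,0,0.003,0.004,0.03,0.8],[0,0,0,0.003,0.004,0.06,0.8],[0,0,0,0.003,0.004,0.09,0.8],[0,0,0,0.003,0.004,0.115,0.8],[0,0,0,0.003,0.004,0.13,0.8],[0,0,0,0.003,0.004,0.142,0.8],[0,0,0,0.003,0.004,0.142,0.8],[0,0,0,0.003,0.004,0.142,0.8],[0,0,0,0.003,0.004,0.142,0.8]],
  ],
)

```text
clock: 22.65
tcp_pos: [0.5987, -0.1209, 0.0441]
orientation: [3.141, -0.002, 0.001]
contact_force: [-0.2, 0.6, -0.3]
grip_width: 0.0339
```

```bash
python3 -c "
from h import *
plan((.598,-.119,.0435,0))
print(r.get_obs()['moment'])"
```

```text
t 22.65 tcp [ 0.5987 -0.1209  0.0441] w 0.0339 F [-0.1989  0.6443 -0.3233] j7 -1.56
[0.0, -0.0003, -0.0004, -0.0018, -0.0047, 0.0016]
[-0.013   0.0323  0.0121]
```

Call:
apply_moves(
  plan=[
    [[0,0,0,0,-0.005,0,0.8],[0,0,0,0,-0.005,0,0.8],[0,0,0,0,-0.005,0,0.8],[0,0,0,0,-0.005,0,-0.1],[0,0,0,0,-0.005,0,-0.1],[0,0,0,0,-0.005,0,-0.1],[0,0,0,0,-0.005,0,-0.1],[0,0,0,0,-0.005,0,-0.1],[0,0,0,0,-0.005,-0.1,-0.1],[0,0,0,0,-0.005,-0.2,-0.1],[0,0,0,-0.02,-0.005,-0.27,-0.1],[0,0,0,-0.02,-0.005,-0.27,-0.1]],
  ],
)

```text
clock: 23.65
tcp_pos: [0.5933, -0.1195, 0.1582]
orientation: [3.14, -0.003, 0.015]
contact_force: [0.1, 0.0, 0.8]
grip_width: 0.0467
```

```bash
python3 - <<'E'
from meas import *
r.grab_frame("top");f=r.grab_frame("wrist");np.savez('w9.npz',**f)
cv2.imwrite("pics/w9.png",cv2.resize(f["pixels"][120:300,200:440],None,fx=3,fy=3))
p,s,m=big(f,[126,60,20],[158,255,255],.040,(290,140,360,230));print(p*1000,s,rect(f,m,.040))
h=cv2.cvtColor(f["pixels"],cv2.COLOR_BGR2HSV);red=((h[...,0]<10)|(h[...,0]>168))&(h[...,1]>90)&(h[...,2]>50)
v,u=np.nonzero(red);P=np.array([world(f,a,b,.041)[:2]*1000 for a,b in zip(u,v)],np.float32)
P=P[np.abs(np.linalg.norm(P-[598,-119],axis=1)-27)<8];print(len(P),cv2.fitEllipse(P))
plan((.35,-.5,.25,0))
E
```

```text
[ 600.1497 -118.1351   40.    ] [ 304  168   37   40 1142] ((599.890869140625, -118.1377944946289), (33.534366607666016, 37.29071807861328), 89.91119384765625)
219 ((598.9356079101562, -117.8731918334961), (55.59494400024414, 56.143798828125), 160.091552734375)
t 23.75 tcp [ 0.5909 -0.119   0.1532] w 0.0470 F [-0.2825 -0.4421 -0.8037] j7 -1.54
[0.0002, -0.0009, -0.0004, -0.6002, 0.9534, -0.2433]
```

View pics/w9.png

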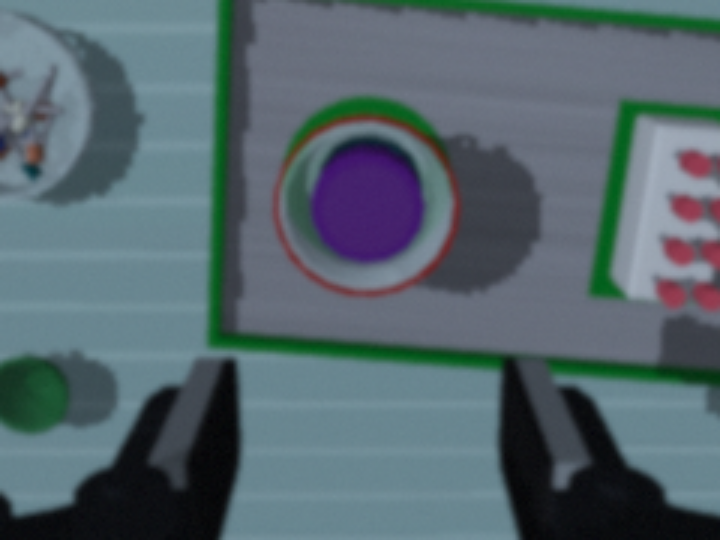

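Call:
apply_moves(
  plan=[
    [[0,0,0,0,0,-0.1,-0.1],[0,0,0,0,0,-0.2,-0.1],[0,0,0,-0.3,-0.2,-0.3,-0.1],[0,0,0,-0.35,-0.3,-0.3,-0.1],[0,0,0,-0.35,-0.3,-0.3,-0.1],[0,0,0,-0.35,-0.3,-0.3,-0.1],[0,0,0,-0.35,-0.3,-0.3,-0.1],[0,0,0,-0.35,-0.3,-0.3,-0.1],[0,0,0,-0.35,-0.3,-0.3,-0.1],[0,0,0,-0.35,-0.3,-0.3,-0.1],[0,0,0,-0.35,-0.3,-0.3,-0.1],[0,0,0,-0.35,-0.3,-0.3,-0.1]],
  ],
)

```text
clock: 24.75
tcp_pos: [0.4508, 0.0005, 0.2709]
orientation: [-3.142, 0.005, 0.002]
contact_force: [-0.1, 0.5, 0.3]
grip_width: 0.0469
```

```bash
python3 - <<'E'
from meas import *
s=r.grab_frame("scene");t=r.grab_frame("top");r.grab_frame("top")
a=cv2.resize(t["pixels"][75:225,205:485],None,fx=2.1,fy=2.1,interpolation=cv2.INTER_CUBIC)
b=cv2.resize(s["pixels"][160:380,120:413],(588,282*588//588+160-0))
b=cv2.resize(s["pixels"][160:300,120:414],None,fx=2,fy=2)
cv2.imwrite("pics/fin.png",np.vstack([a,b]))
for n,lo,hi,z,bx in[('bur',[0,0,0],[180,255,60],.027,(280,95,315,140)),('rpad',[105,180,60],[115,255,255],.003,(280,98,308,136)),('or',[8,120,60],[22,255,255],.026,(215,170,250,210)),('vio',[126,70,30],[155,255,255],.04,(380,105,418,150))]:
    p,q,m=big(t,lo,hi,z,bx);print(n,p*1000,q,rect(t,m,z))
E
```

```text
bur [617.5279 129.9084  27.    ] [287 103  13  26 244] ((618.5958251953125, 130.19203186035156), (62.2100944519043, 25.76710319519043), 6.827731132507324)
rpad [616.5138 126.4695   3.    ] [286 103  16  28 115] ((622.1795654296875, 130.16998291015625), (67.03961181640625, 34.66381072998047), 7.1619462966918945)
or [433.5246 265.6394  26.    ] [225 184  17  15 190] ((433.511962890625, 265.6744384765625), (37.08583450317383, 33.0626106262207), 47.24894332885742)Traceback (most recent call last):
  File "<stdin>", line 8, in <module>
  File "meas.py", line 9, in big
    n,l,s,c=cv2.connectedComponentsWithStats(m);i=1+np.argmax(s[1:,4])
                                                    ~~~~~~~~~^^^^^^^^^
    return _wrapfunc(a, 'argmax', axis=axis, out=out, **kwds)
    return bound(*args, **kwds)
ValueError: attempt to get argmax of an empty sequence
```

View pics/fin.png

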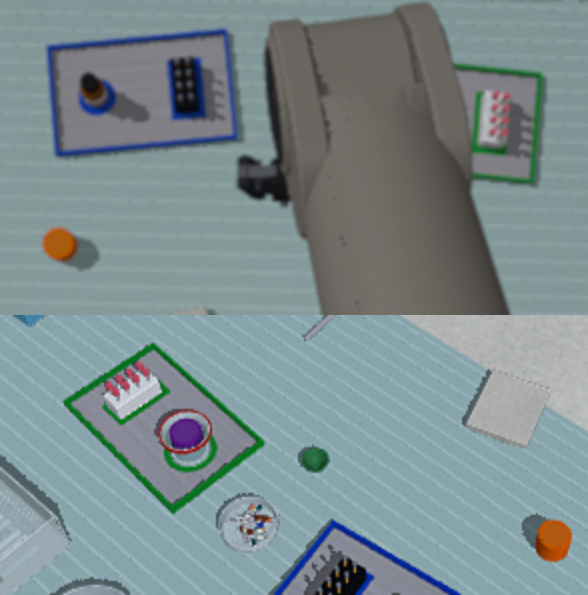

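```bash
python3 -c "
from h import *
o=r.get_obs();print(o['clock'],abs(o['qvel']).max());print(r.hand_in())"
```

```text
24.9 0.005359017784216118
the job is handed in; nothing more can be done
None
```

Both trays are made up and the job is handed in at 24.9 s of the 109 s allowed. No verdict came back.

**Blue tray:** The bottle stands upright on the round pad. It was released with the gripper within about 2 mm of the pad centre. The bur block is upright on its pad, with its centre about 4 mm off in the last top view and its angle within 1° of the pad.

**Green tray:** The block of polishing cups is upright on its pad, released within about 2 mm of the pad centre. In the tube, the teal pot lies flat at the bottom with the violet pot flat on top, each about 1 mm off the tube's centre in the wrist camera.

**Left alone:** The orange pot measured the same as at the start, within 0.1 mm. The dish looks untouched, judged by eye only. The arm was parked clear of everything.

**Checks that failed or disagreed:**
- My last script stopped on the violet pot because the arm hid the tube from the top camera. For that I relied on the earlier wrist picture and the scene camera, which shows the pot level in the red ring.
- The top and wrist cameras differed by 1–2 mm on the tube's position, and by up to about 4–6 mm on the bur block before I picked it up. I used values in between.

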